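# Put the bead boards away in the slotted rack

### The arm

A 7-joint arm with a two-finger parallel gripper is mounted at the origin on the work surface. World frame = base frame: x ahead of the robot, y to its left, z up, the work surface at z = 0. Lengths are in m, angles in rad, forces in N, time in s.
With the tool pointing down it reaches from about 0.425 to 0.95 m from the base axis. Payload 4.7 kg.
Tool frame: the origin (TCP) lies between the finger pads; the fingertips stand 25 mm ahead of it and the grasp point (between the pads) lies 6 mm ahead of it; z points along the fingers, y is the line along which they close (so a half turn about z gives the same grasp; the last joint's range is limited). The gripper opens to 85 mm and grips with 20 to 120 N. Pads are 22 mm wide; open, the fingers measure 114 mm over their backs; the gripper's body (76 mm by 85 mm) begins 54 mm behind the grasp point. The pads swing forward as they close: fully open they stand 13 mm farther back than shut.
Start: joints at [-1.339, 0.469, -0.049, 1.532, 0.024, 1.141, -0.082], TCP at [0.174, 0.652, 0.256] pointing down, gripper open.
Joint ranges: [-2.59, 2.59], [-0.33, 1.99], [-1.39, 1.29], [0.1, 2.45], [-1.04, 4.18], [0.21, 1.99], [-2.66, 2.66]. Speed limits (rad/s): [2.57, 2.57, 3.14, 3.14, 3.14, 3.14, 3.14].

### API

Orientations are given as a 3x3 rotation matrix whose columns are the frame's x, y, z axes.
In Python, from rig import * gives the robot as it stands. Calls block until the motion is done:
- movep(position, orientation): joint-space move of the TCP to a pose.
- move_l(position, attitude=None, feed=0.15, until_force=None): straight line of the TCP; attitude=None keeps the orientation; feed is the mean speed in m/s. With until_force (N) it stops when the force on the tool has changed by that much, and returns True; else False.
- move_joints(angles): joint-space move.
- command_gripper(opening, newtons=None): finger opening in m; newtons is the grip in N (None keeps the last); returns when the fingers have stopped.
- sleep(seconds).
- inverse_kinematics(position, orientation): joint angles nearest the present ones, or None.
- sense(): the state.
- camera(name): name is "scene" or "top"; returns (picture, depth): 384x512x3 uint8, red, green, blue; 384x512 float32, m along the optical axis (not along the pixel's ray), 0 where there is no reading.
- camera_params(name): a dict with "K" (3x3 intrinsics, pixels), "position" and "rotation" of the camera in the world. Camera axes: x right, y down, z forward; pixel columns grow to the right and rows downward; lengths in m; the calibration is good to about 2 mm. A picture is of the moment at which its call begins. camera_params takes no time and is no camera call.
A pose or a line that the arm cannot do raises Unreachable and nothing moves.
- finish_job(): hands the job in; it is judged then, once.
The state is a dict: "time_s": time; "joint_pos": joint angles; "qd": joint speeds; "joint_efforts": joint torques, N m; "position": TCP position; "tcp_rot": TCP orientation; "wrist_force": force on the tool from outside, world axes, zero at the start; "ft_torque": the same for the moment, N m; "finger_gap": finger opening in m; "gripper_force": force on a finger pad.
Only numpy, scipy, OpenCV 4.12 (cv2) and the standard library are available. Lean on these libraries where they do the work, as an engineer would, in place of code of your own. Each camera call takes 0.05 s, during which the arm holds its last target. There are 200 camera calls.

### The job

Take the two bead boards leaning on the sloping rest and stand each one upright, on its short lower edge, fully down in the slotted rack: the thick board in the wide slot, the thin board in the free narrow slot, each about centred along its slot. Set them down, do not drop them, and leave everything else on the table, and the short board already in the rack, where it is.

Things in the scene. Friction and masses are not known exactly. Their poses are not given: they have to be found in the camera images.
- thick_board: flat wooden board 90 mm wide and 140 mm tall, 18 mm thick, with five straight dark grooves along its front (a bead layout board). At the start it leans on the sloping rest. Origin: middle of the lower edge of its back face; x points out of the back face through the thickness (the patterned front face is at x = 18 mm), y along its 90 mm width, z up along its 140 mm height
- thick_board_foot (a point): middle of the thick board's lower 90 x 18 mm edge (axes as the board's)
- thick_board_top (a point): middle of the thick board's upper 90 x 18 mm edge
- thin_board: flat wooden board 90 mm wide and 140 mm tall, 8 mm thick, with rows of round dark spots of growing size on its front (a bead gauge board). At the start it leans on the sloping rest. Origin: middle of the lower edge of its back face; x points out of the back face through the thickness (the patterned front face is at x = 8 mm), y along its 90 mm width, z up along its 140 mm height
- thin_board_foot (a point): middle of the thin board's lower 90 x 8 mm edge (axes as the board's)
- thin_board_top (a point): middle of the thin board's upper 90 x 8 mm edge
- rest: fixed pale wooden sloping rest, base 130 x 210 x 12 mm; origin under its middle. Both boards lean on it side by side (lower edges at x = 45 mm), upper ends towards its -x side, 27 degrees from vertical, lower edges on a ledge 30 mm above the table. The back plate behind them reaches only 80 mm up the slope: the upper 60 mm of each board is free on both faces
- rack: fixed slotted rack: dark wooden base 190 (x) x 100 (y) x 15 mm, origin under its middle; three slots across x at -58, 0, +58 mm, each a V of two aluminium fences 70 mm long (y), 50 mm high, leaning outwards 6 degrees. Wide slot at x = -58: 23 mm at the floor, 34 at the mouth. Middle one (holds a short board) and the one at +58: 13 mm at the floor, 24 at the mouth
- wide_slot (a point): middle of the floor of the rack's wide slot, 15 mm above the table; axes as the rack's (y along the slot, x across it)
- narrow_slot (a point): middle of the floor of the rack's free narrow slot, 15 mm above the table; axes as the rack's
- stored_board: plain wooden board 90 x 8 mm, 90 mm tall, standing loose in the rack's middle slot; origin: middle of the lower edge of its back face, x through the thickness, z up
- spool: thread spool standing near the middle of the work area, 40 mm across, 58 mm tall, origin under it
- pliers: red-handled pliers lying flat, about 150 mm long (along x, jaws at +x), 52 mm wide, 12 mm high, origin on the underside, 61 mm from the handles' ends
There are look-alikes about, which are no part of the job. Leave any orange look-alike of the thin_board alone.

How it is judged:
At the end, for the whole second after the job is handed in: Thick board in the wide slot, thin board in the free narrow slot, released and at rest: middle of the foot edge within 8 mm of the slot floor's height, 10 mm of its centre across and 20 mm along the slot; top end up, within 0.25 rad of vertical. Faces may point either way (z of thick_board_foot in the frame of wide_slot between -0.005 and 0.008 m and x of thick_board_foot in the frame of wide_slot between -0.01 and 0.01 m and y of thick_board_foot in the frame of wide_slot between -0.02 and 0.02 m and angle between each of thick_board, thin_board's own z axis and vertical below 0.25 rad and linear speed of each of thick_board, thin_board below 0.02 m/s and angular speed of each of thick_board, thin_board below 0.4 rad/s and z of thin_board_foot in the frame of narrow_slot between -0.005 and 0.008 m and x of thin_board_foot in the frame of narrow_slot between -0.01 and 0.01 m and y of thin_board_foot in the frame of narrow_slot between -0.02 and 0.02 m); the robot touches nothing.
It fails at once if the short board already in the rack is moved by more than 30 mm (distance of stored_board from where it was at the start of the episode above 0.03 m).
It fails at once if the thread spool or the pliers is moved by more than 30 mm (distance of any of spool, pliers from where it was at the start of the episode above 0.03 m).
It fails at once if the thick board is dropped (it moves at over 0.6 m/s while not in the fingers, a fall of about 20 mm) (contact force between the fingers and thick_board below 0.05 N and linear speed of thick_board above 0.6 m/s).
It fails at once if the thin board is dropped (it moves at over 0.6 m/s while not in the fingers, a fall of about 20 mm) (contact force between the fingers and thin_board below 0.05 N and linear speed of thin_board above 0.6 m/s).
It also fails if it takes over 64 s, if anything falls off the work surface, if the arm or the gripper's body presses on something with over 40 N, if the wrist force passes 120 N, or if a joint passes its speed limit or range.

## Working session

There is one attempt and no reset: what is moved stays moved. The work goes in short steps, each a Python script; the robot and the scene stay as the last script left them, time stands still between calls to the robot, and variables do not carry over. Pictures are saved under pics/ and viewed, at most 10 in all, crops included, and the job is handed in when it is done.

```bash
ls; mkdir -p pics
python3 - <<'E'
from rig import *
import cv2, numpy as np
for n in ("scene","top"):
    p,d=camera(n); np.savez(f"{n}0.npz",p=p,d=d,**camera_params(n)); cv2.imwrite(f"pics/{n}0.png",p[:,:,::-1])
    c=camera_params(n); print(n,c["K"].tolist(),c["position"],c["rotation"], (d>0).mean())
s=sense();print(s["time_s"],s["tcp_rot"],s["finger_gap"],s["position"])
E
```

```text
pics
scene [[491.4013374201607, 0.0, 254.9248952744259], [0.0, 491.4013374201607, 189.96129387331513], [0.0, 0.0, 1.0]] [0.82707809 0.75193734 0.9141599 ] [[-0.87729612  0.31854195 -0.35900215]
 [ 0.47991548  0.57331448 -0.66407201]
 [-0.00571366 -0.75487849 -0.65583978]] 0.9960835774739584
top [[450.19346836706586, 0.0, 256.1199077548657], [0.0, 450.19346836706586, 192.59164044094186], [0.0, 0.0, 1.0]] [ 0.22737366 -0.034752    1.22585545] [[-1.40081092e-03 -9.86147682e-01  1.65863762e-01]
 [-9.99941149e-01 -4.03048189e-04 -1.08413887e-02]
 [ 1.07580614e-02 -1.65869188e-01 -9.86089081e-01]] 0.9960276285807291
0.1 [[-9.66189389e-01  2.57833080e-01 -4.10078221e-04]
 [ 2.57833401e-01  9.66187845e-01 -1.72770353e-03]
 [-4.92465285e-05 -1.77502068e-03 -9.99998423e-01]] 0.0854034904985176 [0.17389969 0.65172373 0.25535011]
```

View pics/scene0.png

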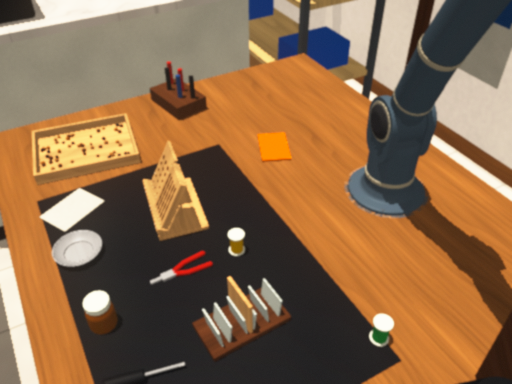

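View pics/top0.png

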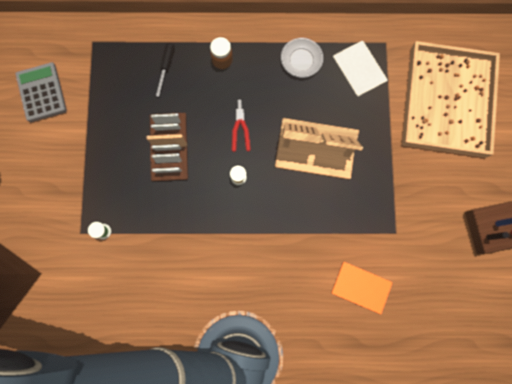

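The scene view shows the rest with two boards at about (172,195), and the rack at about (242,318). The top view shows the rest at (318,148), the rack at (168,146), the spool at (238,175) and the pliers at (240,125). Thin-board candidates are the board in the rest and the flat orange sheet at top (362,287). The orange one is the look-alike to leave alone. I'll check this in an enlarged crop.

```bash
cat > h.py <<'E'
import numpy as np, cv2
def load(n,i=0):
    z=np.load(f"{n}{i}.npz"); return z["p"],z["d"],z["K"],z["position"],z["rotation"]
def cloud(p,d,K,t,R):
    v,u=np.mgrid[:384,:512]
    return np.stack([(u-K[0,2])/K[0,0]*d,(v-K[1,2])/K[1,1]*d,d],-1)@R.T+t
E
python3 - <<'E'
from h import *
p=load("scene")[0]; q=load("top")[0]
f=lambda im,x,y,w,h:cv2.resize(im[y:y+h,x:x+w],(400,300),interpolation=cv2.INTER_CUBIC)
im=np.vstack([np.hstack([f(p,130,140,100,100) ,f(p,185,260,120,90)]),np.hstack([f(q,270,110,100,75),f(q,130,105,100,75)])])
cv2.imwrite("pics/crop.png",im[:,:,::-1])
for n in("scene","top"):
    a=load(n);P=cloud(*a)
    print(n,"table z",np.median(P[300:340,100:120,2] if n=="scene" else P[200:225,150:300,2]))
    m=(P[...,2]>.012)&(P[...,2]<.25)&(P[...,0]>.3)&(P[...,0]<.75)
    k,l,st,c=cv2.connectedComponentsWithStats(m.astype(np.uint8))
    for i in range(1,k):
        if st[i,4]>60: Q=P[l==i];print(st[i],Q.min(0).round(3),Q.max(0).round(3))
E
```

```text
scene table z 0.014926381511428
[  11    0  134   72 7167] [ 0.3   -1.488  0.012] [ 0.75  -1.168  0.25 ]
[ 149   61   49   57 1442] [ 0.3   -0.816  0.012] [ 0.418 -0.615  0.133]
[  58  113   82   60 1112] [ 0.536 -0.731  0.012] [ 0.75  -0.455  0.039]
[ 142  140   50   95 2481] [ 0.479 -0.327  0.012] [ 0.635 -0.109  0.164]
[228 228  16  24 301] [ 0.456 -0.018  0.013] [0.496 0.021 0.061]
[ 192  276   99   83 3775] [0.466 0.143 0.012] [0.659 0.251 0.109]
[372 313  21  28 439] [0.307 0.347 0.012] [0.347 0.387 0.061]
top table z 0.00041436467001254584
[  18   80   49   41 1479] [0.634 0.485 0.012] [0.75  0.623 0.033]
[ 404   80   94   77 1290] [ 0.535 -0.728  0.012] [ 0.75  -0.459  0.041]
[ 147  113   41   68 2210] [0.466 0.141 0.012] [0.658 0.249 0.111]
[ 279  118   84   60 2293] [ 0.475 -0.328  0.012] [ 0.636 -0.112  0.167]
[312 157  16  18  70] [ 0.483 -0.244  0.012] [ 0.531 -0.203  0.02 ]
[231 166  15  17 190] [ 0.457 -0.018  0.013] [0.496 0.019 0.063]
[ 466  201   46   40 1441] [ 0.3   -0.727  0.012] [ 0.403 -0.619  0.136]
[ 89 222  19  16 232] [0.308 0.346 0.014] [0.346 0.386 0.063]
```

View pics/crop.png

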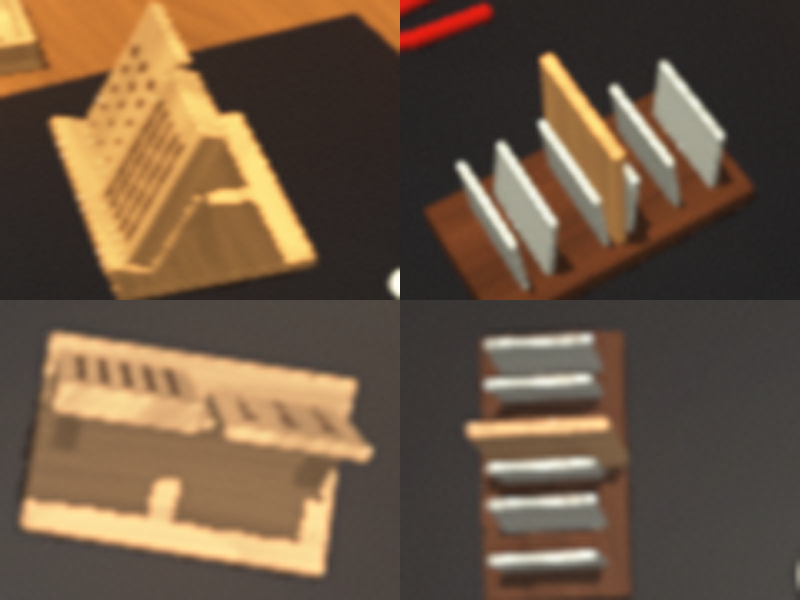

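The crop settles it. The thick grooved board is the +y one in the rest (crop top-left, (150,170)), and the thin spotted board is at its -y side (130,90). The wide slot is the near (-x) pair, the lower pair in the top view. Next I measure poses.

```bash
cat > m.py <<'E'
from h import *
S=cloud(*load("scene"));T=cloud(*load("top"))
def sel(P,lo,hi): return P[np.all((P>lo)&(P<hi),-1)]
def rect(lo,hi):
    for nm,P in(("scene",S),("top",T),("both",np.vstack([S.reshape(-1,3),T.reshape(-1,3)]))):
        Q=sel(P,lo,hi); print(nm,len(Q),cv2.minAreaRect((Q[:,:2]*1000).astype(np.float32)))
print("rest");rect((.44,-.35,.008),(.67,-.09,.018))
print("rack");rect((.44,.11,.011),(.69,.28,.02))
E
python3 - <<'E'
from m import *
import math
# rack fences: histogram of x at tops
for nm,P in(("s",S),("t",T)):
    Q=sel(P,(.44,.17,.055),(.69,.22,.075)); h,e=np.histogram(Q[:,0],np.arange(.46,.67,.005)); print(nm,[(round(float(a),3),int(b)) for a,b in zip(e,h) if b])
    Q=sel(P,(.44,.11,.1),(.69,.28,.12));print("stored top",Q.min(0),Q.max(0))
# board face: points with normals
for nm,P in(("s",S),("t",T)):
    gu=P[1:-1,2:]-P[1:-1,:-2]; gv=P[2:,1:-1]-P[:-2,1:-1]; n=np.cross(gv,gu); n/=np.linalg.norm(n,axis=-1,keepdims=True)+1e-12
    n*=np.sign((n[...,2:])+1e-9)
    C=P[1:-1,1:-1]
    m=np.all((C>(.44,-.35,.04))&(C<(.67,-.09,.2)),-1)&(n[...,2]>.3)&(n[...,2]<.62)&(n[...,0]>.6)
    Q=C[m];N=n[m]; print(nm,len(Q),"mean n",np.median(N,0))
    np.save(f"face_{nm}.npy",Q)
    for lo,hi in((-.32,-.225),(-.205,-.11)):
        q=Q[(Q[:,1]>lo)&(Q[:,1]<hi)]
        for _ in range(4):
            c=q.mean(0); u,s,v=np.linalg.svd(q-c,full_matrices=False); r=(q-c)@v[2]; q=q[abs(r)<max(2*r.std(),.0015)]
        v2=v[2]*np.sign(v[2][0]); print(len(q),c,v2,"tilt",math.degrees(math.asin(v2[2])),"yaw",math.degrees(math.atan2(v2[1],v2[0])),r.std(),q.min(0),q.max(0))
E
```

```text
rest
scene 1000 ((552.7535400390625, -211.91073608398438), (210.361083984375, 129.77212524414062), 80.71395111083984)
top 2011 ((559.0250854492188, -224.41107177734375), (238.612548828125, 166.55421447753906), 87.47748565673828)
both 3011 ((559.3944091796875, -222.43136596679688), (242.14662170410156, 166.6522979736328), 87.32106018066406)
rack
scene 2037 ((562.4822387695312, 196.174560546875), (190.42286682128906, 102.58131408691406), 3.0034658908843994)
top 1200 ((562.6641235351562, 194.73013305664062), (191.17872619628906, 100.29639434814453), 3.033367395401001)
both 3237 ((562.6005859375, 196.01290893554688), (191.17189025878906, 102.91651153564453), 3.0034658908843994)
s [(0.48, 13), (0.485, 63), (0.52, 46), (0.525, 8), (0.545, 3), (0.56, 13), (0.565, 57), (0.57, 11), (0.575, 48), (0.6, 9), (0.605, 62), (0.61, 6), (0.63, 37), (0.635, 19)]
stored top [0.55716617 0.1442823  0.10023285] [0.56867091 0.23525305 0.10862346]
t [(0.48, 14), (0.485, 23), (0.515, 3), (0.52, 42), (0.525, 5), (0.545, 29), (0.55, 9), (0.555, 35), (0.56, 7), (0.6, 4), (0.605, 34), (0.61, 1), (0.63, 44), (0.63
[... 388 characters left out ...]
6546  0.10369774] [ 0.87881178 -0.14467868  0.45470643] tilt 27.046046950096127 yaw -9.348739507042719 0.0008491349429085132 [ 0.54888971 -0.20422862  0.04055501] [ 0.62160135 -0.1154414   0.16175211]
t 628 mean n [ 0.87242484 -0.13665131  0.45398071]
280 [ 0.5561852  -0.26859532  0.10300695] [ 0.87870746 -0.14395126  0.45513869] tilt 27.07385840504521 yaw -9.30364436762216 0.00040225651776112416 [ 0.5207258  -0.31552012  0.04057642] [ 0.59192555 -0.22577035  0.16105635]
264 [ 0.58279903 -0.16397258  0.1070142 ] [ 0.87828759 -0.14041394  0.45705014] tilt 27.196921670722798 yaw -9.083148061643056 0.0004945678027528799 [ 0.54847192 -0.20440202  0.04009946] [ 0.6232911  -0.12046696  0.16301899]
```

Run:
```python
from m import *
a=np.radians(-9.3);w=np.array([-np.sin(a),np.cos(a),0]);h=np.array([np.cos(a),np.sin(a),0])
t=np.radians(27);n=h*np.cos(t)+np.array([0,0,np.sin(t)]);z=-h*np.sin(t)+np.array([0,0,np.cos(t)])
o=np.array([.5528,-.2119,0])
for nm,P in(("s",S),("t",T)):
    Q=sel(P,(.44,-.35,.04),(.67,-.09,.2))-o
    d=Q@n
    F=np.load(f"face_{nm}.npy")-o; print("face d",np.histogram(F@n,np.arange(.04,.09,.002)))
    for lo,hi in((-.11,-.015),(.01,.11)):
        m=F[(F@w>lo)&(F@w<hi)]; dd=np.median(m@n)
        q=Q[abs(d-dd)<.002]; q=q[(q@w>lo-.02)&(q@w<hi+.02)]
        print(nm,"d",dd.round(4),"w",np.percentile(q@w,[0,1,99,100]).round(4),"z",np.percentile(q@z,[0,1,99,100]).round(4))
        q=q[(q@z>.12)];print("   upper w",np.percentile(q@w,[0,1,99,100]).round(4) if len(q) else 0)
        print("   hist",np.histogram(q@w,np.arange(-.12,.121,.01))[0])
```

```text
rest
scene 1000 ((552.7535400390625, -211.91073608398438), (210.361083984375, 129.77212524414062), 80.71395111083984)
top 2011 ((559.0250854492188, -224.41107177734375), (238.612548828125, 166.55421447753906), 87.47748565673828)
both 3011 ((559.3944091796875, -222.43136596679688), (242.14662170410156, 166.6522979736328), 87.32106018066406)
rack
scene 2037 ((562.4822387695312, 196.174560546875), (190.42286682128906, 102.58131408691406), 3.0034658908843994)
top 1200 ((562.6641235351562, 194.73013305664062), (191.17872619628906, 100.29639434814453), 3.033367395401001)
both 3237 ((562.6005859375, 196.01290893554688), (191.17189025878906, 102.91651153564453), 3.0034658908843994)
face d (array([  0,   0,   0,   5,  12,   3,   2,  74, 210,  20,   0,   1,  77,
       284,  46,   0,   0,   1,   5,   1,   0,   0,   0,   0]), array([0.04 , 0.042, 0.044, 0.046, 0.048, 0.05 , 0.052, 0.054, 0.056,
       0.058, 0.06 , 0.062, 0.064, 0.066, 0.068, 0.07 , 0.072, 0.074,
       0.076, 0.078, 0.08 , 0.082, 0.084, 0.086, 0.088]))
s d 0.0565 w [-0.102  -0.099  -0.0136 -0.0089] z [0.0168 0.0182 0.1484 0.15
[... 373 characters left out ...]
   0,   0, 175, 111,   0,   0,   0,
       140, 134,   0,   1,   0,  42,  13,   0,   0,   0,   0]), array([0.04 , 0.042, 0.044, 0.046, 0.048, 0.05 , 0.052, 0.054, 0.056,
       0.058, 0.06 , 0.062, 0.064, 0.066, 0.068, 0.07 , 0.072, 0.074,
       0.076, 0.078, 0.08 , 0.082, 0.084, 0.086, 0.088]))
t d 0.0579 w [-0.0999 -0.0986 -0.0104 -0.0097] z [0.0158 0.0175 0.1511 0.1521]
   upper w [-0.0987 -0.0968 -0.0104 -0.0097]
   hist [ 0  0  9 10 10 13 10 11 11 10 12  1  0  0  0  0  0  0  0  0  0  0  0  0]
t d 0.068 w [0.0066 0.0078 0.0947 0.0948] z [0.0096 0.0106 0.1518 0.1527]
   upper w [0.0071 0.0083 0.0945 0.0947]
   hist [ 0  0  0  0  0  0  0  0  0  0  0  0  4 10 13 11 11 12 10 10 11  5  0  0]
```

```bash
cat > g.py <<'E'
from rig import *
import numpy as np
a=np.radians(-9.3);w=np.array([-np.sin(a),np.cos(a),0]);h=np.array([np.cos(a),np.sin(a),0]);Z=np.array([0,0,1.])
t=np.radians(27);n=h*np.cos(t)+Z*np.sin(t);z=-h*np.sin(t)+Z*np.cos(t)
o=np.array([.5528,-.2119,0])
b=np.radians(3.0);rx=np.array([np.cos(b),np.sin(b),0]);rc=np.array([.5626,.1950,0])
B=dict(thick=dict(w=.0515,d=.0674-.009,th=.018,slot=-.058),thin=dict(w=-.0545,d=.0572-.004,th=.008,slot=.058))
FOOT=.010; SG=.126          # foot along slope; TCP height above foot
def rot(zt,yt): return np.column_stack([np.cross(yt,zt),yt,zt])
def grasp(k,sg): q=B[k]; return o+w*q["w"]+n*q["d"]+z*(FOOT+SG), rot(-z,sg*n)
def place(k,sg): q=B[k]; return rc+rx*q["slot"]+Z*(.015+SG), rot(-Z,sg*rx)
def st(m=""):
    s=sense(); print(m,round(s["time_s"],2),np.round(s["position"],4),"F",np.round(s["wrist_force"],1),"gap",round(s["finger_gap"],4),"gf",np.round(s["gripper_force"],1)); return s
E
python3 - <<'E'
from g import *
for k in B:
  for sg in(1,-1):
    for nm,(p,R) in(("g",grasp(k,sg)),("p",place(k,sg))):
        for up in(0,.08,.2):
            q=inverse_kinematics(p+Z*up,R); print(k,sg,nm,up,None if q is None else np.round(q,2))
E
```

```text
thick 1 g 0 [-0.22  0.32  0.52  2.21 -0.87  0.26  0.89]
thick 1 g 0.08 [-0.56  0.22  0.91  2.15 -0.58  0.44  0.61]
thick 1 g 0.2 [-1.03 -0.02  1.28  2.   -0.03  0.67  0.11]
thick 1 p 0 [-0.77  0.4   0.41  1.99 -0.22  0.79 -0.17]
thick 1 p 0.08 [-0.8   0.3   0.44  1.92 -0.15  0.96 -0.23]
thick 1 p 0.2 [-0.84  0.18  0.47  1.76 -0.09  1.22 -0.29]
thick -1 g 0 [-0.22  0.32  0.52  2.21 -0.87  0.26 -2.25]
thick -1 g 0.08 [-0.73  0.29  1.14  2.16 -0.78  0.5  -2.34]
thick -1 g 0.2 None
thick -1 p 0 [-0.28  0.39 -0.2   1.96  0.11  0.8   2.65]
thick -1 p 0.08 [ 0.42  0.55 -1.17  1.85  0.56  1.13  2.24]
thick -1 p 0.2 [ 0.45  0.39 -1.17  1.7   0.37  1.3   2.41]
thin 1 g 0 [ 0.03  0.36  0.52  2.16 -1.04  0.37  1.25]
thin 1 g 0.08 [-0.32  0.29  0.93  2.11 -0.82  0.55  1.03]
thin 1 g 0.2 [-0.4   0.08  0.92  1.96 -0.33  0.72  0.55]
thin 1 p 0 [-0.69  0.57  0.46  1.72 -0.31  0.91 -0.06]
thin 1 p 0.08 [-0.71  0.49  0.48  1.66 -0.25  1.06 -0.1 ]
thin 1 p 0.2 [-0.72  0.4   0.5   1.51 -0.19  1.29 -0.15]
thin -1 g 0 [ 0.03  0.36  0.52  2.16 -1.04  0.37 -1.9 ]
thin -1 g 0.08 [-0.45  0.36  1.13  2.11 -0.97  0.63 -1.99]
thin -1 g 0.2 [-0.58  0.1   1.14  1.96 -0.39  0.73 -2.53]
thin -1 p 0 [ 0.35  0.87 -1.18  1.66  0.86  1.22  2.16]
thin -1 p 0.08 [ 0.35  0.76 -1.18  1.59  0.72  1.29  2.25]
thin -1 p 0.2 [ 0.34  0.63 -1.18  1.44  0.58  1.45  2.36]
```

Run:
```python
from g import *
k="thick"; p,R=grasp(k,1)
movep([.52,-.05,.36],place(k,1)[1]); st("via")
command_gripper(.05,50)
try: movep(p+z*.06,R)
except Unreachable as e:
    print("unreach",e)
    for u in(.03,.04,.05): print(u,inverse_kinematics(p+z*u,R))
    raise SystemExit
st("app")
print(move_l(p,R,feed=.08,until_force=8)); st("at")
import cv2
for c in("scene","top"):
    im,d=camera(c); np.savez(f"{c}1.npz",p=im,d=d,**camera_params(c)); globals()[c]=im
f=lambda im,x,y:cv2.resize(im[y:y+135,x:x+130],(400,415))
cv2.imwrite("pics/grasp1.png",np.hstack([f(scene,110,90),f(top,250,70)])[:,:,::-1])
```

```text
via 2.88 [ 0.5202 -0.0489  0.3598] F [ 0.7  0.9 -1.2] gap 0.0853 gf 0.0
app 4.19 [ 0.526  -0.1547  0.2022] F [ 0.7  0.8 -0.4] gap 0.05 gf 0.0
False
at 5.09 [ 0.552  -0.1595  0.1482] F [-0.4  0.4  0.3] gap 0.0501 gf 0.0
```

View pics/grasp1.png

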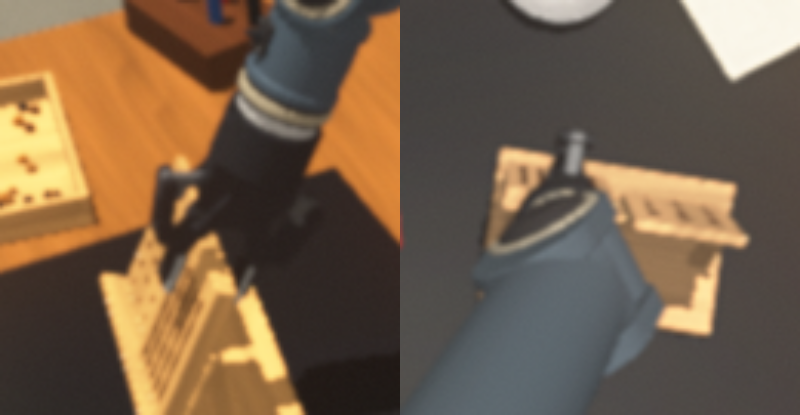

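The left panel shows one finger on each side of the thick board's free upper part, front finger at about (175,275) and back finger at (242,280). Gripping and carrying.

```bash
cat > carry.py <<'E'
from g import *
import cv2
def carry(k,i):
    p,R=grasp(k,1); P,Q=place(k,1)
    command_gripper(0.0,60); st("gripped")
    move_l(p+Z*.08,R,feed=.1); st("lifted")
    movep([.50,-.06,.36],Q); movep(P+Z*.15,Q); st("over")
    move_l(P+Z*.06,Q,feed=.12); sleep(.2); st("above mouth")
    for c in("scene","top"):
        im,d=camera(c); np.savez(f"{c}{i}.npz",p=im,d=d,**camera_params(c)); globals()[c]=im
    f=lambda im,x,y,W,H:cv2.resize(im[y:y+H,x:x+W],(400,415),interpolation=cv2.INTER_CUBIC)
    cv2.imwrite(f"pics/over{i}.png",np.hstack([f(scene,170,210,140,145),f(top,110,80,120,125)])[:,:,::-1])
E
python3 - <<'E'
from carry import *
carry("thick",2)
E
```

```text
gripped 5.58 [ 0.5514 -0.1594  0.1479] F [-3.9  1.   6.4] gap 0.0176 gf 59.0
lifted 6.53 [ 0.551  -0.1591  0.2269] F [-0.6 -0.1 -2.4] gap 0.0172 gf 58.5
over 8.35 [0.5053 0.1898 0.2909] F [ 0.2 -0.2 -2.1] gap 0.0172 gf 58.6
above mouth 9.45 [0.5051 0.1921 0.2018] F [ 0.3 -1.2 -1.4] gap 0.0173 gf 58.6
```

View pics/over2.png

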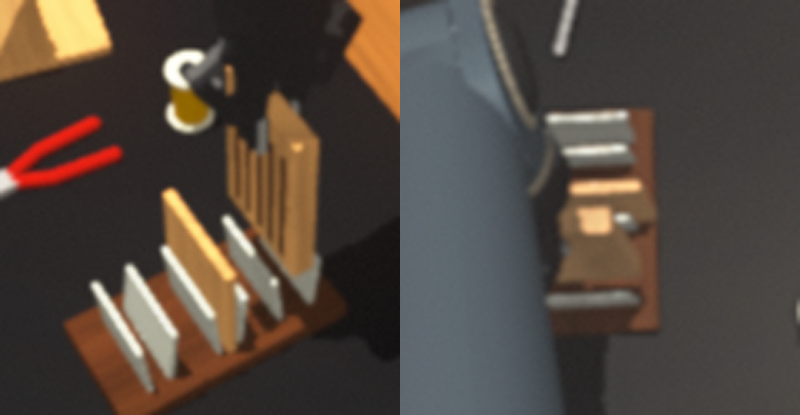

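The thick board hangs upright over the wide slot (left panel, foot at about (300,265)). I'll measure the held pose with the scene cloud, then lower.

```bash
cat > meas.py <<'E'
from h import *
from g import B,rx,rc,Z
import math
def meas(k,i,zlo=.07):
    q=B[k];ry=np.array([-rx[1],rx[0],0]);c=rc+rx*q["slot"]
    P=cloud(*load("scene",i)).reshape(-1,3)-c
    L=np.column_stack([P@rx,P@ry,P[:,2]])
    m=(abs(L[:,0]-q["th"]/2)<.008)&(abs(L[:,1])<.06)&(L[:,2]>zlo)&(L[:,2]<.19)
    F=L[m]; A=np.column_stack([F[:,1:],np.ones(len(F))])
    for _ in range(4):
        s=np.linalg.lstsq(A,F[:,0],rcond=None)[0]; r=F[:,0]-A@s; g=abs(r)<max(.0012,1.5*r.std()); F,A=F[g],A[g]
    print(k,len(F),"yaw err deg",round(-math.degrees(s[0]),2),"tilt deg",round(math.degrees(s[1]),2),"rms",r.std())
    for zz in (.015,.08,.13): print("  centre across at z",zz,round(s[1]*zz+s[2]-q["th"]/2,4))
    for a,b in((.08,.09),(.09,.1),(.1,.115)):
        G=F[(F[:,2]>a)&(F[:,2]<b),1]; 
        if len(G): print("  y ext",a,np.round([G.min(),G.max()],4))
    print("  z ext",F[:,2].min().round(4),F[:,2].max().round(4))
E
python3 - <<'E'
from meas import *
meas("thick",2)
E
```

```text
thick 654 yaw err deg 0.18 tilt deg 0.06 rms 0.0005883566119279869
  centre across at z 0.015 0.0003
  centre across at z 0.08 0.0004
  centre across at z 0.13 0.0005
  y ext 0.08 [-0.0413  0.0445]
  y ext 0.09 [-0.0419  0.0444]
  y ext 0.1 [-0.0447  0.0454]
  z ext 0.0731 0.1899
```

```bash
cat > putdown.py <<'E'
from g import *
import cv2
def put(k):
    P,Q=place(k,1)
    move_l(P+Z*.015,Q,feed=.08)
    print("contact",move_l(P-Z*.010,Q,feed=.025,until_force=6)); s=st("down"); print("TCP above expected",s["position"][2]-P[2])
    if s["position"][2]-P[2]>.006: return False
    command_gripper(B[k]["th"]+.006); sleep(.3); command_gripper(B[k]["th"]+.018); st("open")
    move_l(s["position"]+Z*.15,feed=.15); return True
E
python3 - <<'E'
from putdown import *
if put("thick"):
    k="thin"; p,R=grasp(k,1)
    movep([.52,-.10,.36],place(k,1)[1]); command_gripper(.045,50)
    import rig
    im,d=camera("scene"); np.savez("scene3.npz",p=im,d=d,**camera_params("scene"))
    cv2.imwrite("pics/s3.png",im[:,:,::-1])
E
python3 -c "
from meas import *
meas('thick',3)"
```

```text
contact True
down 10.88 [0.5051 0.192  0.1426] F [0.4 0.9 4.2] gap 0.0174 gf 59.5
TCP above expected 0.001587734349895814
open 11.69 [0.5038 0.1917 0.1418] F [ 0.5 -0.   0.3] gap 0.0358 gf 0.0
thick 567 yaw err deg 0.03 tilt deg -0.62 rms 0.0005691838312737889
  centre across at z 0.015 0.0012
  centre across at z 0.08 0.0005
  centre across at z 0.13 -0.0001
  y ext 0.08 [-0.0421  0.0451]
  y ext 0.09 [-0.042   0.0446]
  y ext 0.1 [-0.0419  0.0441]
  z ext 0.0701 0.1568
```

View pics/s3.png

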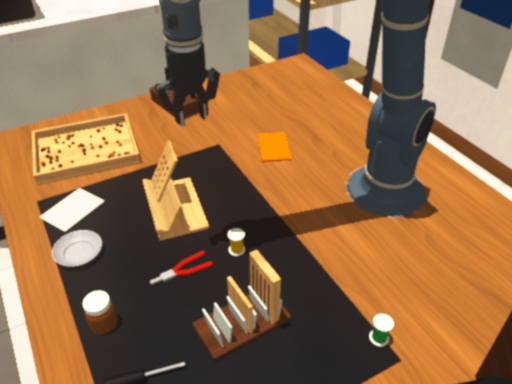

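The thick board stands fully down in the wide slot at about (265,285), top at 0.157 m. The thin board is unmoved on the rest at about (165,180). Thin board next.

```bash
python3 - <<'E'
from carry import *
k="thin"; p,R=grasp(k,1)
movep(p+z*.06,R); st("app")
hit=move_l(p,R,feed=.08,until_force=8); st("at")
if not hit: carry(k,4)
E
python3 -c "
from meas import *
meas('thin',4)"
```

```text
app 15.22 [ 0.5044 -0.2583  0.1997] F [0.9 0.2 0.6] gap 0.0449 gf 0.0
at 16.12 [ 0.5301 -0.2634  0.1458] F [ 0.2 -0.2  0.6] gap 0.0451 gf 0.0
gripped 16.53 [ 0.5297 -0.2634  0.1458] F [-2.8  1.6  5. ] gap 0.0072 gf 59.1
lifted 17.48 [ 0.5294 -0.2629  0.2245] F [-0.4 -0.9 -0.8] gap 0.0074 gf 58.3
over 19.57 [0.6209 0.1951 0.2919] F [ 0.3  0.  -0.8] gap 0.007 gf 58.4
above mouth 20.68 [0.6209 0.1981 0.2019] F [ 0.3 -0.3 -1.9] gap 0.0072 gf 58.4
thin 541 yaw err deg 0.13 tilt deg 0.05 rms 0.00043257303782889356
  centre across at z 0.015 0.0003
  centre across at z 0.08 0.0004
  centre across at z 0.13 0.0004
  y ext 0.08 [-0.045   0.0445]
  y ext 0.09 [-0.0443  0.0441]
  y ext 0.1 [-0.0408  0.0451]
  z ext 0.0743 0.1895
```

View pics/over4.png

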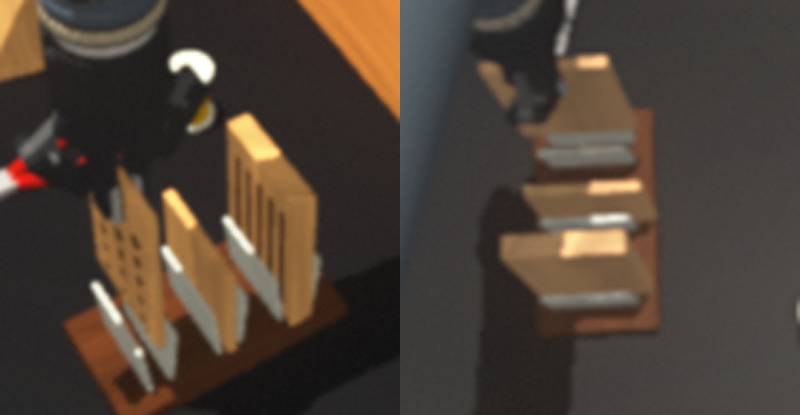

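The thin spotted board hangs centred over the free narrow slot (left panel, foot at about (160,345)). Lowering.

```bash
python3 - <<'E'
from putdown import *
if put("thin"):
    movep([.50,-.10,.36],place("thin",1)[1]); sleep(.3); st("clear")
    im,d=camera("scene"); np.savez("scene5.npz",p=im,d=d,**camera_params("scene"))
    cv2.imwrite("pics/s5.png",im[:,:,::-1])
E
python3 -c "
from meas import *
meas('thick',5);meas('thin',5)"
```

```text
contact True
down 22.1 [0.6207 0.1981 0.1427] F [ 0.2 -0.7  4.8] gap 0.0078 gf 59.1
TCP above expected 0.0017408162091516466
open 22.92 [0.6198 0.1981 0.1419] F [ 0.3  0.7 -0.5] gap 0.0257 gf 0.0
clear 25.62 [ 0.5004 -0.0993  0.3598] F [ 0.1 -0.6 -0.1] gap 0.0262 gf 0.0
thick 557 yaw err deg 0.06 tilt deg -0.62 rms 0.0005588836183556231
  centre across at z 0.015 0.0011
  centre across at z 0.08 0.0004
  centre across at z 0.13 -0.0001
  y ext 0.08 [-0.0416  0.0424]
  y ext 0.09 [-0.0409  0.0447]
  y ext 0.1 [-0.0417  0.0442]
  z ext 0.0701 0.1566
thin 484 yaw err deg 0.33 tilt deg -0.39 rms 0.0005010821427742134
  centre across at z 0.015 0.0006
  centre across at z 0.08 0.0001
  centre across at z 0.13 -0.0002
  y ext 0.08 [-0.0414  0.0446]
  y ext 0.09 [-0.0452  0.0452]
  y ext 0.1 [-0.0436  0.0452]
  z ext 0.0701 0.1562
```

View pics/s5.png

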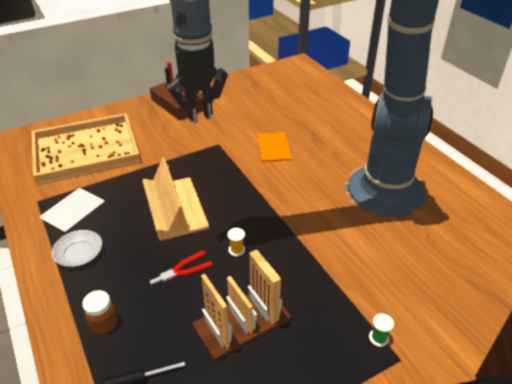

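Both boards stand in the rack, thick at about (265,285) and thin at (215,310). The spool (236,240) and pliers (182,267) haven't moved.

```bash
python3 -c "
from rig import *
print(finish_job())"
```

```text
the job is handed in; nothing more can be done
None
```

The job is handed in at about 26 s of the 64 s: the thick board stands in the wide slot and the thin board in the free narrow slot, both fully down, near vertical and within about 2 mm of centre on the last camera check; no verdict was returned.

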